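Run the flange nut onto the test cradle's stud

TASK

The big hex flange nut is only perched on the end of the cradle's threaded stud. Without lifting it off, press it down lightly and turn it backward (counter-clockwise seen from above) until you feel it drop into the thread start, then turn it forward (clockwise) and run it down until it has pressed the spring strap fully down onto the head unit, gently, without forcing it. Leave the nut there, let go, and leave the other things around it where they are.

Things in the scene. Friction and masses are not known exactly. Their poses are not given: they have to be found in the camera images.
- cradle: Fixed bench test cradle: aluminium plate 300 x 240 x 10 mm carrying a car head unit (steel box, top 60 mm above the table) and an upright steel stud. Origin: on the stud's axis at table height, z up; the head unit lies on the +x side, from 67 mm outward. The plate spans -50 to +250 mm in x, +-120 mm in y.
- stud_end (a point): The stud's flat end face (crown), on its axis, 106.5 mm above the table. It is flat for 120 degrees behind each of two opposite thread starts, then carries a stop dog 7 mm high (the core stands 3 mm proud). How the thread starts lie about the axis is not known.
- thread (a point): Point on the stud's axis 11 mm below the crown. Stud: 28 mm over the thread, core 16 mm; right-handed two-start thread, 22 mm lead (3.5 mm down per radian clockwise), ridges 11 mm apart; the nut has about 2 mm axial and 1.2 mm radial play on it.
- nut: Loose steel hex flange nut, about 160 g, open at both ends: 42 mm across flats, 36 mm high, hexagonal flange at its foot 50 mm across flats, 5 mm thick. Origin: centre of its underside, at first 93 mm above the table; z up along its axis; flats (24 mm wide) face its own +x and every 60 degrees from there.
- nut_lugs (a point): Centre between two opposite thread lugs inside the nut (5 mm thick, 16 mm above its underside). They first rest on the crown. Clockwise they butt on the dogs; counter-clockwise, after some 30 to 100 degrees (unknown), they come off the crown and the nut drops about 9 mm if not held up; at most 30 degrees further they butt.
- nut_top (a point): Centre of the nut's top face, 36 mm above its underside. Once dropped, the nut turned clockwise runs down: it meets the strap after roughly 80 to 110 degrees and has it fully down after roughly 110 to 130 degrees more. It does not unscrew by itself.
- strap (a joint): Steel spring strap, 60 mm wide, that the stud passes through: how far it is pressed down, 0 (up) to 0.0045 m (fully down, its foot on the head unit). Its spring pushes up with about 3 N at 0 and 9 N fully down; there it stops, only the rubber washer gives, and the nut soon gets tight to turn.
- washer_top (a point): Top face of the rubber washer lying on the strap, on the stud's axis, 50 mm wide, 4 mm thick; 78 mm above the table at first. The nut's underside presses here; the washer gives 1 mm per 9 N. With the strap fully down the nut's underside is 72 to 73 mm above the table.
- selector: Bystander: loose black control module with an aluminium knob, 50 x 86 x 57 mm, standing on the table. Origin: centre of its underside.
- cup: Bystander: loose orange plastic cup, 66 mm wide, 75 mm high. Origin: centre of its underside.
- driver: Bystander: loose screwdriver lying on the table. Origin: under its middle.
There are look-alikes about, which are no part of the job. Of the things that look like the nut, the largest one is meant.

How it is judged:
By the outcome, as a careful person would: the job done as asked, in the order asked, and still so for the second after the job is handed in, with the robot touching nothing.
It also fails if it takes over 72 s, if anything falls off the work surface, if the arm or the gripper's body presses on something with over 40 N, if the wrist force passes 120 N, or if a joint passes its speed limit or range.

ROBOT

A 6-joint arm with a two-finger parallel gripper is mounted at the origin on the work surface. World frame = base frame: x ahead of the robot, y to its left, z up, the work surface at z = 0. Lengths are in m, angles in degrees, forces in N, time in s.
With the tool pointing down it reaches from about 0.4 to 0.825 m from the base axis. Payload 7 kg.
Tool frame: the origin (TCP) lies at the centre of the arm's flange, where the gripper is bolted on; the fingertips stand 178 mm ahead of it and the grasp point (between the pads) lies 159 mm ahead of it; x points along the fingers, y is the direction in which the jaws open and shut, and the axes are right-handed (so a half turn about x gives the same grasp; the last joint's range is limited). The gripper opens to 88 mm and grips with 3 to 60 N. Pads are 19 mm wide; open, the fingers measure 130 mm over their backs; the gripper's body (78 mm by 193 mm) begins 47 mm behind the grasp point.
Start: joints at [-57.748, 20.546, 0.682, 0, -70.136, -16.507], TCP at [0.183, -0.65, 0.405] pointing down, gripper open.
Joint ranges: [-176.03, 176.03], [-82.01, 121.73], [-58.28, 71.71], [-173.87, 95.51], [-174.79, -0.11], [-173.66, 173.66]. Speed limits (degrees/s): [136.94, 136.94, 172.46, 180, 180, 180].

INTERFACE

Orientations are given as [roll, pitch, yaw] about the fixed x, y, z axes, in that order (R = Rz(yaw) Ry(pitch) Rx(roll)).
In Python, from plant import ctrl gives the robot as it stands. The module is installed in compiled form; this text tells all that it offers.
- The arm moves only by the shell command python3 -m inch 'ROWS'. ROWS is JSON, one flat list of numbers, 7 for each row, row after row: the shift along the tool's x, y, z in m, then the turn, a rotation vector about the tool's x, y, z in degrees, then the finger opening in m, from 0 to 0.0876. In form: [dx, dy, dz, rx, ry, rz, hand, dx, dy, dz, rx, ry, rz, hand, ...]. A call has 1 to 20 rows; each row shifts and turns the pose as measured when the row begins, along the tool's axes as they then stand; what a row does not reach is not made up. A row lasts 1/8 s, in which the tool goes at most 62.5 mm and 10.7 degrees, less where a joint would pass 70% of its speed; a pose out of reach is approached as far as the arm can. A call with a gripper value outside its range is refused whole. The fingers move at their own pace and stop on an object; the grip force is fixed at half the most. Time passes only in rows, so rows that do not move let the fingers close. It gives the time, the measured TCP pose, the force and the opening at its end, in the units of the state.
- ctrl.get_obs(): the state, without advancing time (a new reading comes with each control period).
- ctrl.snapshot(name): name is "scene" or "top" or "wrist"; returns a dict with "color" (384x512x3 uint8, red, green, blue), "depth" (384x512 float32, m along the optical axis (not along the pixel's ray), 0 where there is no reading), "K" (3x3 intrinsics, pixels), "position" and "attitude" of the camera in the world; the wrist camera has in their place "hand_eye" (4x4, takes a point from camera to tool coordinates, whose origin is the TCP and whose axes are the tool frame's). Camera axes: x right, y up, looking along -z (the intrinsics and any distortion apply to the point x, -y, -z); pixel columns grow to the right and rows downward; lengths in m; the calibration is good to about 2 mm. The wrist camera is an equidistant fisheye: a pixel r from the principal point sees the ray r / f radians off the axis. A picture is of the moment at which its call begins: read the wrist's pose just before it.
- ctrl.close_job(): hands the job in, once; it reports no verdict.
The state is a dict: "clock": time; "joint_pos": joint angles; "qvel": joint speeds; "tau": joint torques, N m; "tool_pos": TCP position; "orientation": TCP orientation; "force": force on the tool from outside, world axes, zero at the start; "moment": the same for the moment, N m; "opening": finger opening in m.
Only numpy, scipy, OpenCV 4.12 (cv2) and the standard library are available. Lean on these libraries where they do the work, as an engineer would, in place of code of your own. Each camera call takes 0.05 s, during which the arm holds its last target.

## Working session

There is one attempt and no reset: what is moved stays moved. The work goes in short steps, Python scripts to look and compute and a shell command to move; the robot and the scene stay as the last step left them, time stands still between calls to the robot, and variables do not carry over. Pictures are saved under pics/ and viewed, and the job is handed in when it is done.

```bash
mkdir -p pics && ls && cat > h.py <<'E'
import numpy as np, cv2
from plant import ctrl
from scipy.spatial.transform import Rotation as R
def save(n,s): cv2.imwrite('pics/'+n,cv2.cvtColor(s['color'],cv2.COLOR_RGB2BGR))
E
python3 - <<'E'
from h import *
o=ctrl.get_obs(); print(o)
for n in ['scene','top','wrist']:
    s=ctrl.snapshot(n); save(n+'0.png',s); np.save('pics/'+n+'0.npy',s,allow_pickle=True)
    print(n,s['K'],s.get('position'),s.get('attitude'),s.get('hand_eye'),[k for k in s])
E
```

```text
pics
{'clock': 0.0, 'joint_pos': array([-5.77479666e+01,  2.05905296e+01,  6.31619091e-01, -2.26053476e-02,
       -7.01351722e+01, -1.65077185e+01]), 'qvel': array([-0.1336066 ,  0.01854194, -0.003502  ,  0.10422565,  0.01249075,
        0.0320699 ]), 'tau': array([ 4.02796422e-04, -5.82722926e+01,  2.93061876e+01,  6.99726239e+00,
        7.05403945e-03, -1.89267398e-04]), 'tool_pos': array([ 0.18311089, -0.64946661,  0.40370847]), 'orientation': array([ 93.78173655,  89.90354639, 109.51835265]), 'force': array([-0.19802799,  0.10674739,  0.29955215]), 'moment': array([-0.02817003, -0.02555785, -0.03496115]), 'opening': 0.08755510166506751}
scene [[392.90999432   0.         254.99081656]
 [  0.         392.90999432 189.35691741]
 [  0.           0.           1.        ]] [1.11539302 0.29699762 0.6942827 ] [ 4.70323476e+01 -5.44103921e-03  1.13423232e+02] None ['color', 'depth', 'K', 'position', 'attitude']
top [[487.8625926    0.         255.64960922]
 [  0.         487.8625926  196.89774934]
 [  0.           0.           1.        ]] [0.39221419 0.05063336 1.41604466] [  8.29020992   0.62382852 -90.56881303] None ['color', 'depth', 'K', 'position', 'attitude']
wrist [[297.31863964   0.         251.09383142]
 [  0.         297.31863964 190.81061018]
 [  0.           0.           1.        ]] None None [[-7.26900067e-04  2.76211609e-01 -9.61096571e-01  1.97362708e-02]
 [ 9.99999578e-01 -3.39814221e-04 -8.53983270e-04 -8.29895302e-04]
 [-5.62474376e-04 -9.61096786e-01 -2.76211246e-01 -7.50684294e-02]
 [ 0.00000000e+00  0.00000000e+00  0.00000000e+00  1.00000000e+00]] ['color', 'depth', 'K', 'hand_eye']
```

View pics/scene0.png

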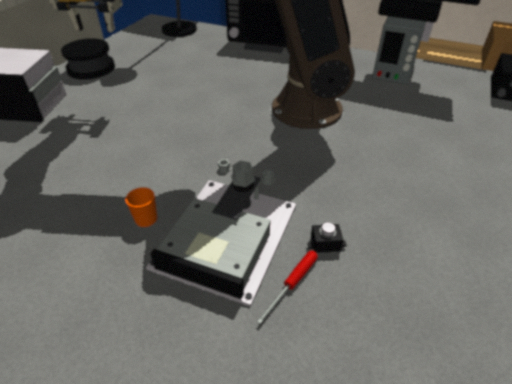

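View pics/top0.png

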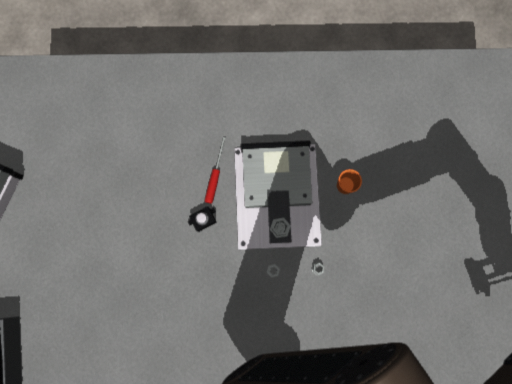

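View pics/wrist0.png

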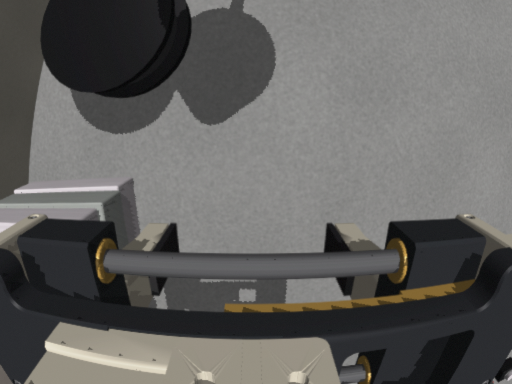

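The top view shows the cradle at columns 236–321, rows 142–249, with the nut at about (280,228). The cup is at (349,181), the selector at (203,217), the driver at (215,170), and small look-alikes sit at (273,270) and (318,266). The scene view has the nut at (243,174).

```bash
cat >> h.py <<'E'
def camT(s,obs=None):
    """cam (cv axes: x right,y down,z fwd) -> world 4x4"""
    F=np.diag([1,-1,-1,1.])
    if 'hand_eye' in s:
        T=np.eye(4);T[:3,:3]=R.from_euler('xyz',obs['orientation'],degrees=True).as_matrix();T[:3,3]=obs['tool_pos']
        return T@s['hand_eye']@F
    T=np.eye(4);T[:3,:3]=R.from_euler('xyz',s['attitude'],degrees=True).as_matrix();T[:3,3]=s['position']
    return T@F
def ray(s,uv,obs=None):
    K=s['K'];x=(np.asarray(uv,float)-K[:2,2])/K[0,0]
    x=np.atleast_2d(x)
    if 'hand_eye' in s:
        th=np.linalg.norm(x,axis=1,keepdims=True);d=np.hstack([x/np.maximum(th,1e-9)*np.sin(th),np.cos(th)])
    else: d=np.hstack([x,np.ones((len(x),1))])
    T=camT(s,obs);return T[:3,3],d@T[:3,:3].T
def onz(s,uv,z,obs=None):
    o,d=ray(s,uv,obs);return o+d*((z-o[2])/d[:,2:3])
def cloud(s,obs=None):
    h,w=s['depth'].shape;u,v=np.meshgrid(np.arange(w),np.arange(h));K=s['K']
    uv=np.stack([u.ravel(),v.ravel()],1);x=(uv-K[:2,2])/K[0,0]
    if 'hand_eye' in s:
        th=np.linalg.norm(x,axis=1,keepdims=True);d=np.hstack([x*np.tan(th)/np.maximum(th,1e-9),np.ones((len(x),1))])
    else: d=np.hstack([x,np.ones((len(x),1))])
    P=d*s['depth'].reshape(-1,1);T=camT(s,obs);P=P@T[:3,:3].T+T[:3,3];P[s['depth'].ravel()==0]=np.nan
    return P.reshape(h,w,3)
def crop(n,s,u0,u1,v0,v1,k):
    c=cv2.resize(s['color'][v0:v1,u0:u1],None,fx=k,fy=k,interpolation=cv2.INTER_CUBIC)
    cv2.imwrite('pics/'+n,cv2.cvtColor(c,cv2.COLOR_RGB2BGR))
E
python3 - <<'E'
from h import *
s=np.load('pics/top0.npy',allow_pickle=True).item()
crop('topcrop.png',s,230,330,190,280,7)
P=cloud(s)
for u,v in [(280,228),(273,270),(318,266),(280,200),(262,180),(349,181)]: print((u,v),P[v,u])
c=np.array([[238,150],[316,142],[321,246],[239,249]]);print(onz(s,c,.01))
m=(P[...,2]>.115)&(P[...,2]<.15)
v,u=np.nonzero(m[200:260,250:320]);v+=200;u+=250
print(len(u),u.min(),u.max(),v.min(),v.max(),P[v,u].mean(0),np.median(P[v,u],0),P[v,u].min(0),P[v,u].max(0))
s=np.load('pics/scene0.npy',allow_pickle=True).item()
crop('scenecrop.png',s,200,300,140,220,7)
P=cloud(s)
for u,v in [(243,174),(243,167),(223,166),(268,178)]: print((u,v),P[v,u])
E
```

```text
(280, 228) [ 0.4974614  -0.00131715  0.1130312 ]
(273, 270) [ 0.38614243  0.01628268 -0.00148326]
(318, 266) [ 0.39622348 -0.11288391  0.00064789]
(280, 200) [ 0.57806482 -0.0040983   0.07662836]
(262, 180) [0.63728514 0.04504595 0.06365577]
(349, 181) [ 0.64171549 -0.20990177  0.00606331]
[[ 0.73789333  0.11467591  0.01      ]
 [ 0.75923301 -0.11618282  0.01      ]
 [ 0.45285995 -0.12199897  0.01      ]
 [ 0.44673559  0.11317663  0.01      ]]
119 272 289 218 234 [ 0.50185272 -0.00137691  0.12773629] [ 0.50398774 -0.00117334  0.12824603] [ 0.48009493 -0.02491429  0.11500968] [0.52297689 0.02053011 0.13504921]
(243, 174) [0.52011733 0.01021698 0.12581023]
(243, 167) [ 0.48363311 -0.00686924  0.11249354]
(223, 166) [ 0.40006349 -0.10668425  0.01933906]
(268, 178) [0.39795584 0.0230991  0.02000315]
```

View pics/topcrop.png

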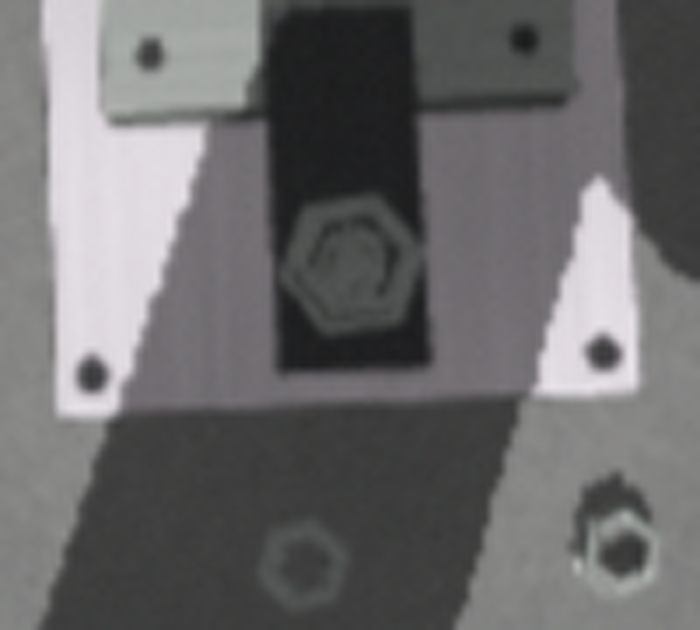

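View pics/scenecrop.png

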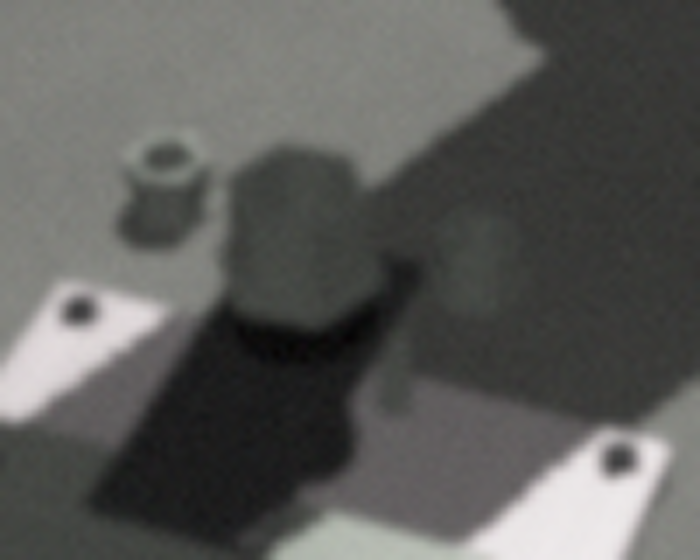

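The nut is centred near (0.501, -0.002) and two flats face roughly ±x. The loose small nuts lie on the table. Next I'll work out the tool axes and the approach.

```bash
cat >> h.py <<'E'
def st():
    o=ctrl.get_obs();M=R.from_euler('xyz',o['orientation'],degrees=True).as_matrix()
    yaw=np.degrees(np.arctan2(M[1,1],M[0,1]))
    print('t',round(o['clock'],2),'pos',np.round(o['tool_pos']*1e3,1),'grasp',np.round((o['tool_pos']+.159*M[:,0])*1e3,1),'yaw_y',round(yaw,2),'xaxis',np.round(M[:,0],4),'j',np.round(o['joint_pos'],1),'F',np.round(o['force'],1),'M',np.round(o['moment'],2),'open',round(o['opening']*1e3,1))
    return o,M
def rel(target,o,M): # world target of TCP -> tool shift
    return np.round(M.T@(np.asarray(target)-o['tool_pos']),4)
E
python3 - <<'E'
from h import *
o,M=st();print(M.round(3));print(rel([.501,-.002,.40],o,M))
E
```

```text
t 0.15 pos [ 183.1 -649.5  403.9] grasp [ 183.1 -649.4  244.9] yaw_y 105.74 xaxis [-4.0e-04  1.2e-03 -1.0e+00] j [-57.7  20.6   0.6  -0.  -70.1 -16.5] F [0.  0.3 0.7] M [ 0.05  0.04 -0.05] open 87.8
[[-0.    -0.271  0.963]
 [ 0.001  0.963  0.271]
 [-1.     0.001 -0.   ]]
[0.0046 0.537  0.4816]
```

```bash
python3 -m inch '[0,0.0448,0.0401,0,0,0,0.0876,0,0.0448,0.0401,0,0,0,0.0876,0,0.0448,0.0401,0,0,0,0.0876,0,0.0448,0.0401,0,0,0,0.0876,0,0.0448,0.0401,0,0,0,0.0876,0,0.0448,0.0401,0,0,0,0.0876]' | tail -5; python3 -c "
from h import *
o,M=st();print(rel([.501,-.002,.40],o,M))"
```

```text
clock: 0.9
tool_pos: [0.3444, -0.3198, 0.401]
orientation: [109.2, 89.7, 124.6]
force: [2.2, -0.1, -0.6]
opening: 0.0878
t 0.9 pos [ 344.4 -319.8  401. ] grasp [ 343.9 -319.1  242. ] yaw_y 105.33 xaxis [-0.003   0.0044 -1.    ] j [-18.9   1.1 -24.3  -0.2 -64.9 -55.7] F [ 2.2 -0.1 -0.6] M [ 0.02 -0.21 -0.  ] open 87.8
[0.0019 0.2651 0.2351]
```

```bash
python3 -m inch '[0,0.0442,0.0392,0,0,0,0.0876,0,0.0442,0.0392,0,0,0,0.0876,0,0.0442,0.0392,0,0,0,0.0876,0,0.0442,0.0392,0,0,0,0.0876,0,0.0442,0.0392,0,0,0,0.0876,0,0.0442,0.0392,0,0,0,0.0876,0,0,0,0,0,0,0.0876]' | tail -5; python3 -c "
from h import *
o,M=st();s=ctrl.snapshot('wrist');save('w1.png',s);np.save('pics/w1.npy',(s,o),allow_pickle=True);crop('w1c.png',s,180,340,130,250,5)"
```

```text
clock: 1.78
tool_pos: [0.5042, 0.0131, 0.403]
orientation: [69.1, 89.7, 84.8]
force: [-1.4, -0.4, -0.4]
opening: 0.0875
t 1.77 pos [504.2  13.1 403. ] grasp [504.2  13.9 244. ] yaw_y 105.64 xaxis [ 4.0e-04  4.7e-03 -1.0e+00] j [ 23.7   4.4 -20.5  -0.3 -65.  -98. ] F [-1.4 -0.4 -0.4] M [-0.09  0.07 -0.04] open 87.5
```

View pics/w1.png

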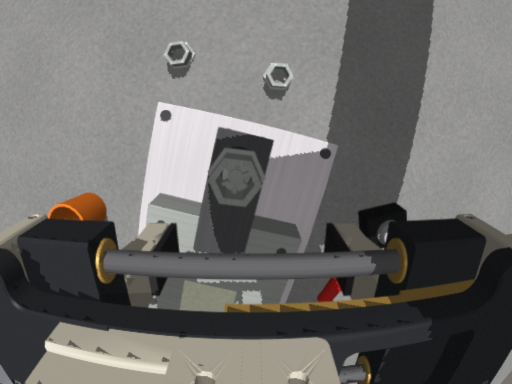

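View pics/w1c.png

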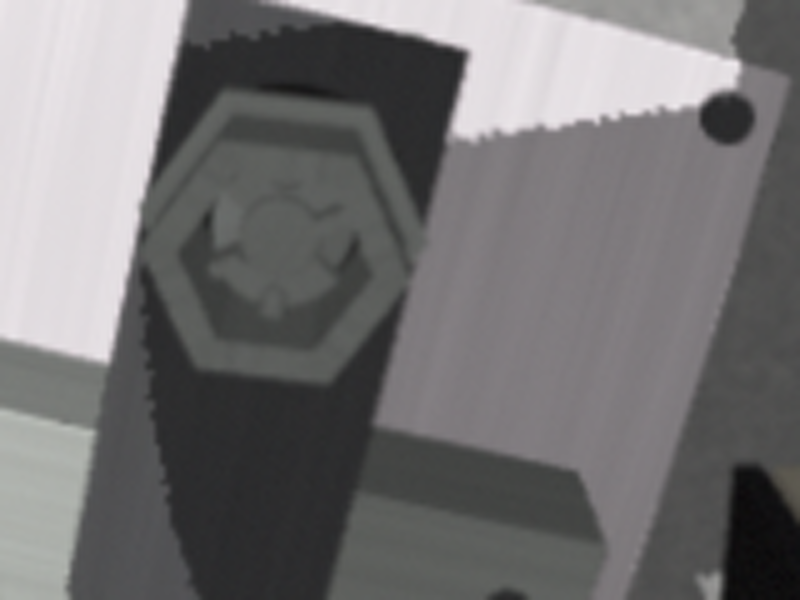

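w1 shows the nut's top hexagon, vertices at about (208.6,179) to (262,183) px, centred near (235,181). The lugs and crown are visible inside it. I'll rotate to the grasp yaw and take a second view.

```bash
python3 -m inch '[0,0,0,-10.4,0,0,0.0876,0,0,0,-10.4,0,0,0.0876,0,0,0,-10.4,0,0,0.0876,0,0,0,-10.4,0,0,0.0876,0,0,0,-10.4,0,0,0.0876,0,0,0,-10.4,0,0,0.0876,0,0,0,-10.4,0,0,0.0876,0,0,0,-10.4,0,0,0.0876,0,0,0,-10.4,0,0,0.0876,0,0,0,-10.4,0,0,0.0876,0,0,0,-10.4,0,0,0.0876,0,0,0,-10.4,0,0,0.0876,0,0,0,-10.4,0,0,0.0876,0,0,0,0,0,0,0.0876]' | tail -5; python3 -c "
from h import *
o,M=st();s=ctrl.snapshot('wrist');save('w2.png',s);np.save('pics/w2.npy',(s,o),allow_pickle=True);crop('w2c.png',s,180,340,130,250,5)"
```

```text
clock: 3.58
tool_pos: [0.494, -0.0047, 0.4021]
orientation: [-10.2, 89.6, 144.0]
force: [-0.2, -1.2, -0.4]
opening: 0.0875
t 3.58 pos [494.   -4.7 402.1] grasp [493.1  -4.1 243.1] yaw_y -115.84 xaxis [-0.0056  0.0041 -1.    ] j [ 22.1   3.5 -21.5  -0.4 -65.2  42.2] F [-0.2 -1.2 -0.4] M [-0.02  0.11 -0.03] open 87.5
```

View pics/w2c.png

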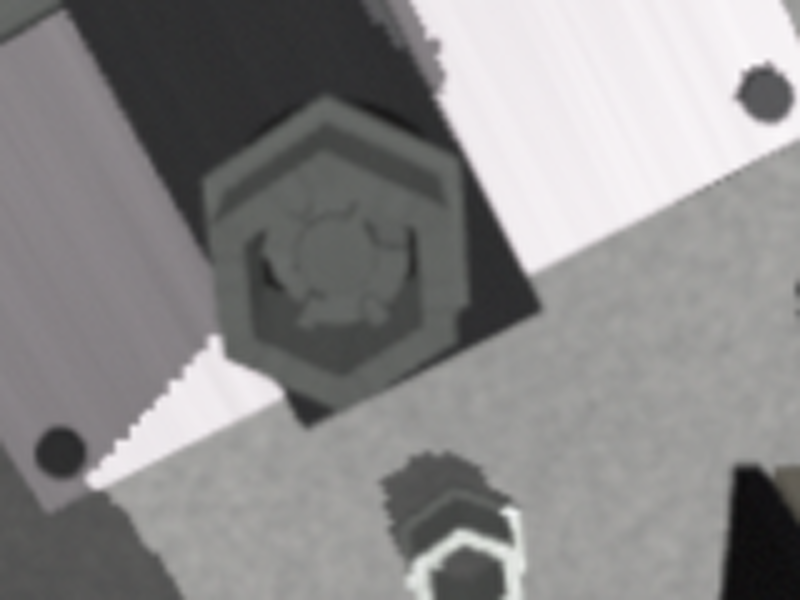

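```bash
python3 - <<'E'
from h import *
V={'w1':[(143,245),(212,140),(355,150),(410,265),(330,382),(200,370)],'w2':[(325,150),(445,205),(458,338),(348,405),(225,358),(212,220)]}
cs={}
for n,v in V.items():
    s,o=np.load(f'pics/{n}.npy',allow_pickle=True)
    px=np.array(v)/5.+[180,130]-.4
    cs[n]=ray(s,px.mean(0),o)
    W=onz(s,px,.129,o)
    c=W.mean(0);d=W-c
    print(n,c.round(4),'r',np.linalg.norm(d,axis=1).round(4))
    a=np.degrees(np.arctan2(d[:,1],d[:,0]));print(a.round(1),'flat normal mod60',((a-30)%60).round(1))
    P=cloud(s,o);q=P[...,2];m=(q>.12)&(q<.14)&(abs(P[...,0]-.5)<.05)&(abs(P[...,1])<.05)
    print('depth top',np.nanmedian(P[m],0),m.sum())
(o1,d1),(o2,d2)=cs['w1'],cs['w2']
A=np.stack([d1[0],-d2[0]],1);t=np.linalg.lstsq(A,o2-o1,rcond=None)[0]
print('tri',(o1+t[0]*d1[0]).round(4),(o2+t[1]*d2[0]).round(4))
E
```

```text
w1 [ 0.4983 -0.0031  0.129 ] r [0.0235 0.024  0.0243 0.0239 0.0247 0.0247]
[ -81.3 -138.1  159.9  103.5   38.7  -18.4] flat normal mod60 [ 8.7 11.9  9.9 13.5  8.7 11.6]
depth top [ 0.49928338 -0.00278201  0.1288871 ] 1087
w2 [ 0.4995 -0.0036  0.129 ] r [0.0235 0.0236 0.0243 0.0234 0.0246 0.0242]
[ -21.6  -80.2 -141.6  159.5  100.    37.1] flat normal mod60 [ 8.4  9.8  8.4  9.5 10.   7.1]
depth top [ 0.49968739 -0.00338686  0.12874628] 1104
tri [ 0.499  -0.003   0.1255] [ 0.4989 -0.0033  0.1255]
```

```bash
cat >> h.py <<'E'
def plan(x,y,z,yaw):
    o,M=st();a=np.radians(yaw)
    Md=np.stack([[0,0,-1],[np.cos(a),np.sin(a),0],np.cross([0,0,-1],[np.cos(a),np.sin(a),0])],1)
    print('shift mm',(1e3*M.T@(np.array([x,y,z])-o['tool_pos'])).round(2),'rotvec deg',np.degrees(R.from_matrix(M.T@Md).as_rotvec()).round(2))
E
python3 -c "
from h import *
plan(.499,-.0033,.40,-110.7)"
```

```text
t 3.62 pos [494.   -4.6 402.2] grasp [493.2  -4.  243.2] yaw_y -115.98 xaxis [-0.0055  0.0041 -1.    ] j [ 22.2   3.5 -21.5  -0.4 -65.2  42. ] F [-0.1 -0.7  0.1] M [-0.1   0.17 -0.02] open 87.7
shift mm [ 2.15 -3.38 -3.89] rotvec deg [-5.28  0.38  0.09]
```

```bash
python3 -m inch '[0.002,-0.0034,-0.0039,-5.3,0.4,0.1,0.0876,0.03,0,0,0,0,0,0.0876,0.03,0,0,0,0,0,0.0876,0,0,0,0,0,0,0.0876]' | tail -5; python3 -c "
from h import *
plan(.499,-.0033,.28,-110.7)"
```

```text
clock: 4.12
tool_pos: [0.4984, -0.0053, 0.3396]
orientation: [-156.1, 89.9, 2.2]
force: [-0.2, -0.0, 1.1]
opening: 0.0877
t 4.12 pos [498.4  -5.3 339.6] grasp [498.6  -5.3 180.6] yaw_y -111.65 xaxis [ 1.8e-03  1.0e-04 -1.0e+00] j [ 22.    7.  -26.6   0.  -56.3  46.3] F [-0.2 -0.   1.1] M [-0.11  0.17 -0.01] open 87.7
shift mm [59.61 -2.1   0.25] rotvec deg [-0.95 -0.09  0.04]
```

```bash
python3 -m inch '[0.02,-0.0021,0.0002,-1,0,0,0.0876,0.02,0,0,0,0,0,0.0876,0.014,0,0,0,0,0,0.0876,0,0,0,0,0,0,0.0876]' | tail -5; python3 -c "
from h import *
plan(.499,-.0033,.28,-110.7)
o,M=st();s=ctrl.snapshot('wrist');save('w3.png',s);np.save('pics/w3.npy',(s,o),allow_pickle=True)
s=ctrl.snapshot('scene');crop('s3.png',s,190,310,110,220,6)"
```

```text
clock: 4.62
tool_pos: [0.5008, -0.0037, 0.289]
orientation: [-153.8, 89.6, 5.1]
force: [-0.5, -0.5, 0.6]
opening: 0.0872
t 4.62 pos [500.8  -3.7 289. ] grasp [502.   -3.6 130. ] yaw_y -111.1 xaxis [ 7.5e-03  7.0e-04 -1.0e+00] j [ 22.1  10.4 -30.2   0.2 -48.9  46.6] F [-0.5 -0.5  0.6] M [-0.05  0.18  0.02] open 87.2
shift mm [8.99 0.32 1.93] rotvec deg [-0.4  -0.39  0.19]
t 4.62 pos [500.8  -3.7 289. ] grasp [502.   -3.6 130. ] yaw_y -111.1 xaxis [ 7.5e-03  7.0e-04 -1.0e+00] j [ 22.1  10.4 -30.2   0.2 -48.9  46.6] F [-0.5 -0.5  0.6] M [-0.05  0.18  0.02] open 87.2
```

View pics/w3.png

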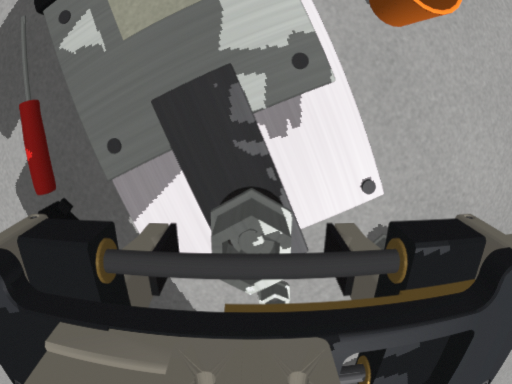

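View pics/s3.png

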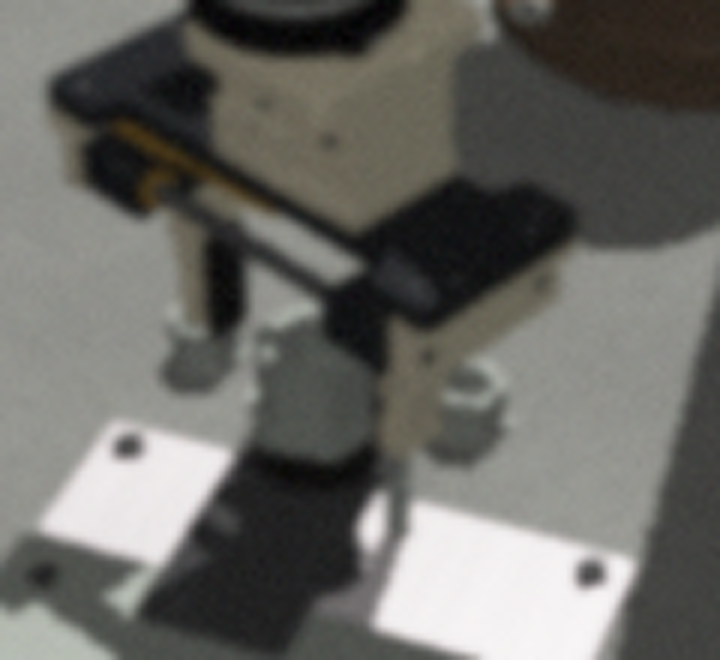

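The nut (columns 212–292) sits midway between the fingers (inner faces at about 178 and 327). I'll lower the last bit, then close gently.

```bash
python3 -m inch '[0.006,0.0002,0.002,-0.4,-0.4,0.2,0.0876,0.002,0,0,0,0,0,0.0876,0,0,0,0,0,0,0.0876]' | tail -5; python3 -c "
from h import *
plan(.499,-.0033,.28,-110.7)"
```

```text
clock: 5.1
tool_pos: [0.4997, -0.0028, 0.2829]
orientation: [-141.3, 89.8, 18.0]
force: [-0.3, -0.3, 0.2]
opening: 0.0874
t 5.1 pos [499.7  -2.8 282.9] grasp [500.2  -2.6 123.9] yaw_y -110.65 xaxis [ 0.0034  0.0011 -1.    ] j [ 22.3  10.8 -30.6   0.  -48.3  47.1] F [-0.3 -0.3  0.2] M [-0.09  0.2  -0.  ] open 87.4
shift mm [2.9  0.71 0.48] rotvec deg [ 0.05 -0.16  0.13]
```

```bash
python3 -m inch '[0.003,0.0006,0.0005,0,0,0,0.06,0,0,0,0,0,0,0.05,0,0,0,0,0,0,0.046]' | tail -5; python3 -c "
from h import *
plan(.499,-.0033,.28,-110.7)"
python3 -m inch '[0,0,0,0,0,0,0.043,0,0,0,0,0,0,0.04,0,0,0,0,0,0,0.036,0,0,0,0,0,0,0.036]' | tail -5; python3 -c "
from h import *
plan(.499,-.0033,.28,-110.7)"
```

```text
clock: 5.48
tool_pos: [0.499, -0.0032, 0.2798]
orientation: [-142.4, 89.8, 17.0]
force: [0.2, 0.6, -0.3]
opening: 0.0631
t 5.47 pos [499.   -3.2 279.8] grasp [499.6  -3.  120.8] yaw_y -110.64 xaxis [ 0.0036  0.0011 -1.    ] j [ 22.2  11.  -30.9   0.  -47.9  47.1] F [ 0.2  0.6 -0.3] M [-0.06  0.14 -0.01] open 63.1
shift mm [-0.17  0.08 -0.02] rotvec deg [ 0.05 -0.17  0.13]
clock: 5.98
tool_pos: [0.4991, -0.0031, 0.28]
orientation: [-142.1, 89.8, 17.2]
force: [0.1, -0.2, -0.3]
opening: 0.0421
t 5.97 pos [499.1  -3.1 280. ] grasp [499.7  -3.  121. ] yaw_y -110.64 xaxis [ 0.0039  0.0012 -1.    ] j [ 22.2  11.  -30.9   0.  -47.9  47.1] F [ 0.1 -0.2 -0.3] M [-0.03  0.21 -0.02] open 42.1
shift mm [-0.02  0.19  0.06] rotvec deg [ 0.06 -0.18  0.14]
```

The jaws closed on the flats at 42.1 mm with no side force. Now I'll test the press.

```bash
python3 -m inch '[0.001,0,0,0,0,0,0.036,0.001,0,0,0,0,0,0.036]' | tail -5; python3 -c "
from h import *
st()"
```

```text
clock: 6.22
tool_pos: [0.4992, -0.0031, 0.2795]
orientation: [-149.3, 89.7, 10.1]
force: [-6.1, 1.7, 14.4]
opening: 0.0419
t 6.22 pos [499.2  -3.1 279.5] grasp [500.   -3.  120.5] yaw_y -110.6 xaxis [ 4.5e-03  8.0e-04 -1.0e+00] j [ 22.3  11.  -30.9   0.1 -47.8  47.1] F [-6.1  1.7 14.4] M [0.52 2.3  0.07] open 41.9
```

```bash
python3 -m inch '[0.0005,0,0,-5,0,0,0.036,0.0005,0,0,-5,0,0,0.036,0.0005,0,0,-5,0,0,0.036,0.0005,0,0,-5,0,0,0.036]' | tail -5; python3 -c "
from h import *
st()"
```

```text
clock: 6.72
tool_pos: [0.4997, -0.003, 0.2797]
orientation: [-170.1, 89.6, 9.9]
force: [-2.5, 1.5, 4.8]
opening: 0.042
t 6.72 pos [499.7  -3.  279.7] grasp [500.8  -2.8 120.7] yaw_y -89.97 xaxis [ 0.0073  0.0013 -1.    ] j [ 22.3  11.  -31.    0.1 -47.6  67.7] F [-2.5  1.5  4.8] M [ 0.41  0.96 -0.07] open 42.0
```

```bash
python3 -m inch '[0.0006,0,0,-5,0,0,0.036,0.0006,0,0,-5,0,0,0.036,0.0006,0,0,-5,0,0,0.036]' | tail -5; python3 -c "
from h import *
plan(.4993,-.0032,.28,-75)"
```

```text
clock: 7.1
tool_pos: [0.4997, -0.0024, 0.2796]
orientation: [179.4, 89.5, 15.0]
force: [-3.6, 2.7, 8.8]
opening: 0.0416
t 7.1 pos [499.7  -2.4 279.6] grasp [501.   -2.1 120.6] yaw_y -74.46 xaxis [ 0.0085  0.0023 -1.    ] j [ 22.3  11.  -31.    0.1 -47.5  83.2] F [-3.6  2.7  8.8] M [ 0.79  1.58 -0.06] open 41.6
shift mm [-0.39  0.64  0.56] rotvec deg [ 0.54 -0.5  -0.  ]
```

```bash
python3 -m inch '[0.0006,0.0001,0.0001,-5,-0.2,0,0.036,0.0006,0.0001,0.0001,-5,-0.2,0,0.036,0.0006,0,0.0001,-5,-0.1,0,0.036]' | tail -5; python3 -c "
from h import *
plan(.4993,-.0032,.28,-60)"
```

```text
clock: 7.48
tool_pos: [0.5003, -0.0021, 0.2797]
orientation: [151.1, 89.8, 2.2]
force: [-0.7, -0.1, 4.1]
opening: 0.0418
t 7.47 pos [500.3  -2.1 279.7] grasp [500.9  -2.1 120.7] yaw_y -58.91 xaxis [ 4.e-03  2.e-04 -1.e+00] j [ 22.3  11.1 -30.8   0.1 -47.9  98.7] F [-0.7 -0.1  4.1] M [ 0.    0.4  -0.07] open 41.8
shift mm [-0.27  0.44  1.45] rotvec deg [ 1.09 -0.2  -0.11]
```

```bash
python3 -m inch '[0.0006,0,0.0002,-5,-0.1,0,0.036,0.0006,0,0.0002,-5,-0.1,0,0.036,0.0006,0,0.0001,-5,0,0,0.036]' | tail -5; python3 -c "
from h import *
plan(.4993,-.0032,.28,-45)"
```

```text
clock: 7.85
tool_pos: [0.5005, -0.002, 0.2791]
orientation: [116.3, 89.8, -17.1]
force: [-1.6, -0.0, 1.5]
opening: 0.0417
t 7.85 pos [500.5  -2.  279.1] grasp [501.   -2.2 120.1] yaw_y -43.39 xaxis [ 0.0035 -0.0011 -1.    ] j [ 22.4  11.2 -30.8   0.2 -47.8 114.1] F [-1.6 -0.   1.5] M [ 0.08  0.5  -0.  ] open 41.7
shift mm [-0.87 -0.03  1.65] rotvec deg [ 1.61 -0.09 -0.19]
```

Turned 67°. The force is falling and z is starting to sink, so I'll press without turning to test for the drop.

```bash
python3 -m inch '[0.001,0,0,0,0,0,0.036,0.001,0,0,0,0,0,0.036]' | tail -5; python3 -c "
from h import *
st()"
```

```text
clock: 8.1
tool_pos: [0.5003, -0.0019, 0.2781]
orientation: [117.7, 89.8, -15.8]
force: [-5.9, 3.7, 13.9]
opening: 0.0418
t 8.1 pos [500.3  -1.9 278.1] grasp [500.8  -2.  119.1] yaw_y -43.52 xaxis [ 0.0035 -0.001  -1.    ] j [ 22.4  11.2 -30.9   0.2 -47.7 114. ] F [-5.9  3.7 13.9] M [0.91 2.19 0.08] open 41.8
```

```bash
python3 -m inch '[0.0006,0,0.0001,-5,0,0,0.036,0.0006,0,0,-5,0,0,0.036]' | tail -5; python3 -c "
from h import *
st()"
```

```text
clock: 8.35
tool_pos: [0.4999, -0.0018, 0.2767]
orientation: [113.7, 89.8, -9.8]
force: [-0.0, -0.1, -1.9]
opening: 0.0418
t 8.35 pos [499.9  -1.8 276.7] grasp [500.5  -1.9 117.7] yaw_y -33.53 xaxis [ 3.3e-03 -6.0e-04 -1.0e+00] j [ 2.24e+01  1.13e+01 -3.10e+01  1.00e-01 -4.75e+01  1.24e+02] F [-0.  -0.1 -1.9] M [-0.15  0.11  0.02] open 41.8
```

Now the force has gone to zero and z is falling freely, so the lugs have come off the crown. I'll press down with no turn.

```bash
python3 -m inch '[0.0015,0,0,0,0,0,0.036,0.0015,0,0,0,0,0,0.036,0.0015,0,0,0,0,0,0.036]' | tail -5; python3 -c "
from h import *
st()"
```

```text
clock: 8.72
tool_pos: [0.4996, -0.002, 0.2712]
orientation: [100.4, 89.9, -23.6]
force: [1.0, 1.0, -1.9]
opening: 0.0421
t 8.72 pos [499.6  -2.  271.2] grasp [499.9  -2.1 112.2] yaw_y -33.93 xaxis [ 2.e-03 -9.e-04 -1.e+00] j [ 2.240e+01  1.170e+01 -3.140e+01  1.000e-01 -4.680e+01  1.236e+02] F [ 1.   1.  -1.9] M [-0.09  0.11  0.03] open 42.1
```

```bash
python3 -m inch '[0.001,0,0,0,0,0,0.036,0.001,0,0,0,0,0,0.036]' | tail -5; python3 -c "
from h import *
st()"
```

```text
clock: 8.98
tool_pos: [0.4997, -0.002, 0.2699]
orientation: [93.4, 89.9, -30.5]
force: [-5.6, 1.5, 13.9]
opening: 0.0417
t 8.97 pos [499.7  -2.  269.9] grasp [500.1  -2.2 110.9] yaw_y -33.98 xaxis [ 0.0022 -0.0013 -1.    ] j [ 22.4  11.8 -31.5   0.2 -46.6 123.5] F [-5.6  1.5 13.9] M [ 0.37  2.26 -0.07] open 41.7
```

Contact again after about 9.5 mm of drop at 77° of backward turn. That matches the expected thread start, so I'll turn clockwise under light pressure.

```bash
python3 -m inch '[0.0004,0,0,6,0,0,0.036,0.0007,0,0,8,0,0,0.036,0.0007,0,0,8,0,0,0.036]' | tail -5; python3 -c "
from h import *
plan(.5,-.002,.27,-56)
s=ctrl.snapshot('scene');crop('s4.png',s,190,310,110,220,6)"
```

```text
clock: 9.35
tool_pos: [0.5003, -0.0022, 0.2692]
orientation: [123.5, 89.7, -23.2]
force: [-2.0, -1.3, 0.5]
opening: 0.0418
t 9.35 pos [500.3  -2.2 269.2] grasp [501.   -2.5 110.2] yaw_y -56.64 xaxis [ 0.0041 -0.0018 -1.    ] j [ 22.4  11.9 -31.6   0.3 -46.4 100.8] F [-2.  -1.3  0.5] M [-0.67  0.46 -0.03] open 41.8
shift mm [-0.78 -0.31  0.15] rotvec deg [-0.64 -0.14 -0.22]
```

View pics/s4.png

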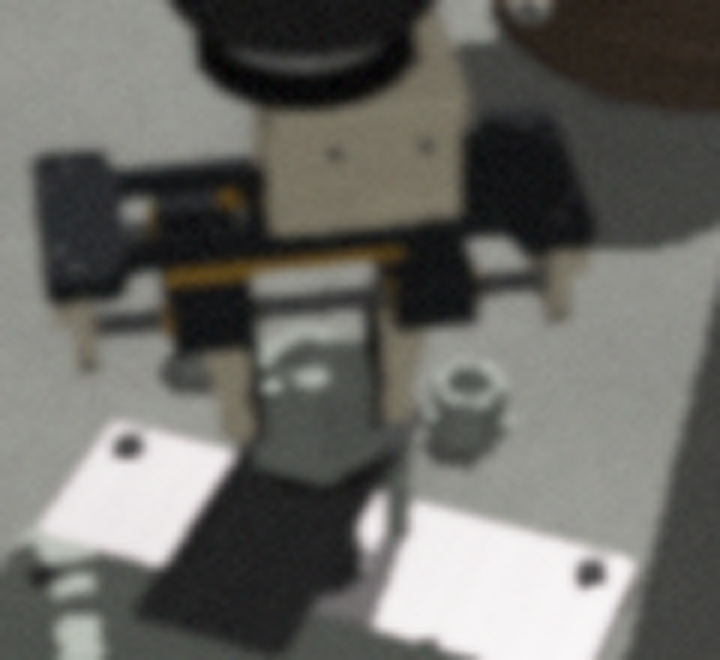

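The view shows the nut held squarely, with its foot much closer to the strap. It dropped, so I'll go on clockwise.

```bash
python3 -m inch '[0.0008,0,0,8,0,0,0.036,0.0008,0,0,8,0,0,0.036,0.0008,0,0,8,0,0,0.036]' | tail -5; python3 -c "
from h import *
plan(.5,-.002,.27,-80)"
```

```text
clock: 9.78
tool_pos: [0.5001, -0.0028, 0.2675]
orientation: [129.2, 89.7, -42.2]
force: [-2.0, -0.4, 4.6]
opening: 0.042
t 9.78 pos [500.1  -2.8 267.5] grasp [500.6  -3.3 108.5] yaw_y -81.37 xaxis [ 0.0035 -0.0032 -1.    ] j [ 22.3  12.  -31.7   0.3 -46.1  76.1] F [-2.  -0.4  4.6] M [-0.29  1.14  0.04] open 42.0
shift mm [-2.46 -0.8  -0.05] rotvec deg [-1.37 -0.17 -0.21]
```

```bash
python3 -m inch '[0.0007,0,0,8,0,-0.1,0.036,0.0007,0,0,8,0,-0.1,0.036,0.0007,0,0,8,0,0,0.036]' | tail -5; python3 -c "
from h import *
plan(.5,-.0025,.27,-104)"
```

```text
clock: 10.15
tool_pos: [0.4999, -0.0033, 0.2661]
orientation: [-175.7, 89.8, -11.4]
force: [-2.0, -0.9, 2.3]
opening: 0.0418
t 10.15 pos [499.9  -3.3 266.1] grasp [500.5  -3.4 107.1] yaw_y -105.78 xaxis [ 3.3e-03 -7.0e-04 -1.0e+00] j [ 22.2  12.1 -31.7   0.1 -46.   51.9] F [-2.  -0.9  2.3] M [-0.39  0.81  0.05] open 41.8
shift mm [-3.86 -0.77  0.14] rotvec deg [-1.78 -0.19  0.01]
```

```bash
python3 -m inch '[0.0007,0,0,8,-0.1,0,0.036,0.0007,0,0,8,-0.1,0,0.036,0.0007,0,0,8,0,0,0.036]' | tail -5; python3 -c "
from h import *
plan(.5,-.0025,.27,-130)"
```

```text
clock: 10.52
tool_pos: [0.5005, -0.0034, 0.2648]
orientation: [-119.1, 89.9, 20.7]
force: [-1.3, -1.7, 2.3]
opening: 0.0416
t 10.53 pos [500.5  -3.4 264.8] grasp [500.7  -3.3 105.8] yaw_y -130.19 xaxis [ 1.7e-03  6.0e-04 -1.0e+00] j [ 22.2  12.3 -31.7   0.  -45.9  27.7] F [-1.3 -1.7  2.3] M [-0.32  0.47  0.04] open 41.6
shift mm [-5.23 -0.37  0.91] rotvec deg [-0.19 -0.05  0.09]
```

```bash
python3 -m inch '[0.0006,0,0,8,0,0,0.036,0.0006,0,0,8,0,0,0.036,0.0006,0,0,8,0,0,0.036]' | tail -5; python3 -c "
from h import *
plan(.5,-.0025,.27,-154)"
```

```text
clock: 10.9
tool_pos: [0.5002, -0.0037, 0.2636]
orientation: [-124.5, 89.9, -9.1]
force: [-3.0, 0.0, 4.0]
opening: 0.0418
t 10.9 pos [500.2  -3.7 263.6] grasp [500.3  -3.7 104.6] yaw_y -154.61 xaxis [ 1.e-03 -2.e-04 -1.e+00] j [ 22.1  12.4 -31.8   0.  -45.8   3.2] F [-3.  0.  4.] M [-0.02  0.96  0.11] open 41.8
shift mm [-6.4  -0.35  1.11] rotvec deg [-0.61 -0.03  0.05]
```

```bash
python3 -m inch '[0.0007,0,0,8,0,0,0.036,0.0007,0,0,8,0,0,0.036,0.0007,0,0,8,0,0,0.036]' | tail -5; python3 -c "
from h import *
plan(.5,-.0025,.27,-178)"
```

```text
clock: 11.28
tool_pos: [0.4999, -0.0036, 0.2624]
orientation: [-121.9, 89.9, -30.9]
force: [-2.5, 1.1, 3.8]
opening: 0.0418
t 11.28 pos [499.9  -3.6 262.4] grasp [500.   -3.7 103.4] yaw_y -179.0 xaxis [ 8.e-04 -5.e-04 -1.e+00] j [ 22.2  12.5 -31.9   0.1 -45.6 -21.2] F [-2.5  1.1  3.8] M [0.19 0.92 0.09] open 41.8
shift mm [-7.59 -0.13  1.12] rotvec deg [-1.   -0.03  0.04]
```

```bash
python3 -m inch '[0.0008,0,0,8,0,0,0.036,0.0008,0,0,8,0,0,0.036,0.0008,0,0,8,0,0,0.036]' | tail -5; python3 -c "
from h import *
plan(.5,-.0025,.27,157)"
```

```text
clock: 11.65
tool_pos: [0.4999, -0.0036, 0.2614]
orientation: [-101.4, 89.9, -34.7]
force: [-4.0, -0.0, 6.7]
opening: 0.0418
t 11.65 pos [499.9  -3.6 261.4] grasp [500.1  -3.7 102.4] yaw_y 156.63 xaxis [ 1.3e-03 -9.0e-04 -1.0e+00] j [ 22.2  12.5 -32.    0.1 -45.4 -45.6] F [-4.  -0.   6.7] M [0.04 1.48 0.09] open 41.8
shift mm [-8.59  0.35  1.01] rotvec deg [-0.37 -0.02  0.09]
```

```bash
python3 -m inch '[0.0006,0,0,8,0,0,0.036,0.0006,0,0,8,0,0,0.036,0.0006,0,0,8,0,0,0.036]' | tail -5; python3 -c "
from h import *
plan(.5,-.0025,.27,132)
s=ctrl.snapshot('scene');crop('s5.png',s,190,310,110,220,6);P=cloud(s);np.save('pics/s5.npy',s,allow_pickle=True)
s0=np.load('pics/scene0.npy',allow_pickle=True).item();P0=cloud(s0)
for u,v in [(222,202),(226,206),(230,198),(218,210),(236,205)]: print((u,v),P0[v-1:v+2,u-1:u+2].mean((0,1)).round(4),P[v-1:v+2,u-1:u+2].mean((0,1)).round(4))"
```

```text
clock: 12.02
tool_pos: [0.4992, -0.0035, 0.2605]
orientation: [-127.5, 89.9, -85.2]
force: [-3.1, 1.9, 2.8]
opening: 0.0419
t 12.03 pos [499.2  -3.5 260.5] grasp [499.3  -3.7 101.5] yaw_y 132.23 xaxis [ 1.0e-04 -1.2e-03 -1.0e+00] j [ 22.2  12.6 -32.1   0.1 -45.4 -70.1] F [-3.1  1.9  2.8] M [0.69 1.21 0.13] open 41.9
shift mm [-9.49  0.25  1.25] rotvec deg [ 0.22 -0.04  0.06]
(222, 202) [ 0.5704 -0.0197  0.0725] [ 0.5669 -0.0218  0.0684]
(226, 206) [ 0.5784 -0.0057  0.0727] [ 0.5743 -0.008   0.068 ]
(230, 198) [ 0.5521 -0.0087  0.0728] [ 0.5482 -0.0108  0.0686]
(218, 210) [ 0.5958 -0.0167  0.072 ] [ 0.5925 -0.0187  0.068 ]
(236, 205) [0.5662 0.013  0.0721] [0.563  0.0114 0.0685]
```

View pics/s5.png

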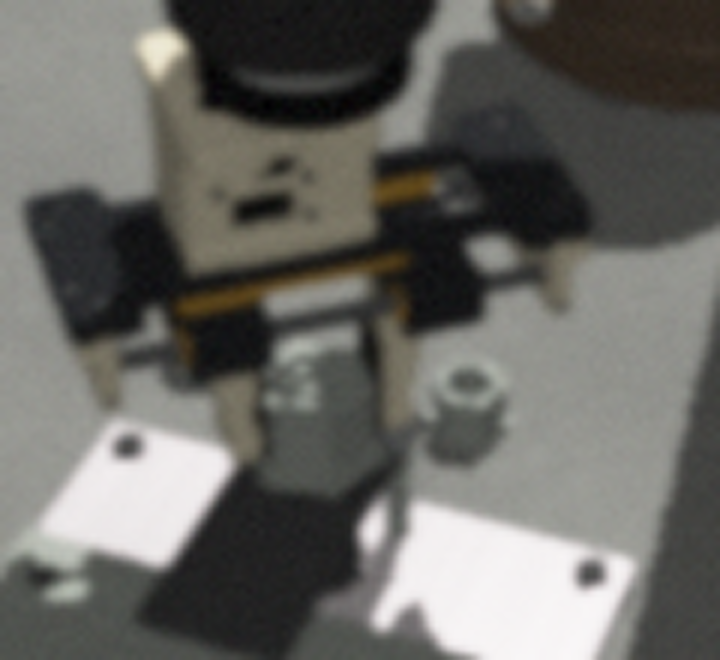

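Comparing depth shows the strap already about 4.1 mm down (72.5 to 68.3 mm), nearly fully pressed. I'll finish gently, without pressing, so that the thread itself carries the load.

```bash
cat >> h.py <<'E'
def strap():
    s0=np.load('pics/scene0.npy',allow_pickle=True).item();P0=cloud(s0)
    s=ctrl.snapshot('scene');P=cloud(s)
    m=(P0[...,2]>.066)&(P0[...,2]<.078)&(P0[...,0]>.54)&(P0[...,0]<.60)&(abs(P0[...,1])<.024)
    m1=(P[...,2]>.062)&(P[...,2]<.078)&(P[...,0]>.54)&(P[...,0]<.60)&(abs(P[...,1])<.024)
    b0=(P0[...,2]>.05)&(P0[...,2]<.07)&(P0[...,0]>.62)&(P0[...,0]<.68)&(abs(P0[...,1])<.09)
    mm=m&m1&(s0['color'].max(-1)<70)
    print('strap z0',P0[mm][:,2].mean().round(5),'now',P[mm][:,2].mean().round(5),'n',mm.sum(),'box',P0[b0][:,2].mean().round(5),P[b0][:,2].mean().round(5))
    return s
E
python3 -c "
from h import *
strap()"
python3 -m inch '[0.0003,0,0,5,0,0,0.036,0.0003,0,0,5,0,0,0.036,0.0003,0,0,5,0,0,0.036]' | tail -5; python3 -c "
from h import *
plan(.5,-.0025,.27,132);strap()"
```

```text
strap z0 0.07207 now 0.06825 n 377 box 0.05816 nan
clock: 12.5
tool_pos: [0.4988, -0.0032, 0.2598]
orientation: [-156.7, 89.9, -128.8]
force: [-2.5, 1.5, 1.1]
opening: 0.0417
t 12.5 pos [498.8  -3.2 259.8] grasp [498.7  -3.4 100.8] yaw_y 117.86 xaxis [-7.e-04 -9.e-04 -1.e+00] j [ 22.3  12.6 -32.1   0.  -45.3 -84.4] F [-2.5  1.5  1.1] M [0.7  1.08 0.2 ] open 41.7
shift mm [-10.24   0.08   1.38] rotvec deg [-14.14  -0.07   0.02]
strap z0 0.07209 now 0.06772 n 368 box 0.05816 nan
```

```bash
python3 -m inch '[0.0003,0,0,5,0,0,0.036,0.0003,0,0,5,0,0,0.036]' | tail -5; python3 -c "
from h import *
plan(.5,-.0025,.27,132);strap();strap()"
```

```text
clock: 12.8
tool_pos: [0.4987, -0.003, 0.2593]
orientation: [-159.7, 89.9, -141.7]
force: [-2.6, 3.0, 2.8]
opening: 0.0416
t 12.8 pos [498.7  -3.  259.3] grasp [498.6  -3.1 100.3] yaw_y 108.01 xaxis [-9.e-04 -7.e-04 -1.e+00] j [ 22.3  12.6 -32.2   0.  -45.3 -94.3] F [-2.6  3.   2.8] M [0.97 1.25 0.24] open 41.6
shift mm [-10.68   0.07   1.37] rotvec deg [-2.399e+01 -7.000e-02  1.000e-02]
strap z0 0.07206 now 0.06769 n 372 box 0.05816 nan
strap z0 0.07207 now 0.06758 n 371 box 0.05816 nan
```

```bash
python3 -m inch '[0.0002,0,0,5,0,0,0.036,0.0002,0,0,5,0,0,0.036,0,0,0,0,0,0,0.036]' | tail -5; python3 -c "
from h import *
plan(.5,-.0025,.27,132);strap();strap()"
```

```text
clock: 13.28
tool_pos: [0.4986, -0.0027, 0.2589]
orientation: [-174.7, 89.9, -166.0]
force: [-0.8, 0.1, 0.6]
opening: 0.0419
t 13.28 pos [498.6  -2.7 258.9] grasp [498.4  -2.7  99.9] yaw_y 98.74 xaxis [-1.1e-03 -3.0e-04 -1.0e+00] j [  22.3   12.7  -32.2   -0.   -45.2 -103.6] F [-0.8  0.1  0.6] M [ 0.25  0.57 -0.24] open 41.9
shift mm [-11.14  -0.03   1.41] rotvec deg [-3.326e+01 -6.000e-02 -1.000e-02]
strap z0 0.07207 now 0.06755 n 366 box 0.05816 nan
strap z0 0.07207 now 0.06761 n 364 box 0.05816 nan
```

```bash
python3 -m inch '[0.0002,0,0,4,0,0,0.036,0.0002,0,0,4,0,0,0.036]' | tail -5; python3 -c "
from h import *
plan(.5,-.0025,.27,132);strap();strap()"
```

```text
clock: 13.62
tool_pos: [0.4986, -0.0026, 0.2586]
orientation: [-173.6, 89.9, -172.6]
force: [-3.5, 2.9, 1.5]
opening: 0.0418
t 13.62 pos [498.6  -2.6 258.6] grasp [498.4  -2.6  99.6] yaw_y 90.99 xaxis [-1.1e-03 -1.0e-04 -1.0e+00] j [  22.3   12.7  -32.2   -0.   -45.2 -111.3] F [-3.5  2.9  1.5] M [1.1  1.09 0.49] open 41.8
shift mm [-11.39   0.03   1.38] rotvec deg [-4.101e+01 -6.000e-02 -2.000e-02]
strap z0 0.07207 now 0.06756 n 369 box 0.05816 nan
strap z0 0.07206 now 0.06746 n 368 box 0.05816 nan
```

The torque rose from 0.24 to 0.49 N·m and the strap has stopped moving at about 4.5 mm, so it is seated. I'll relax, let go and withdraw upward.

```bash
python3 -m inch '[0,0,0,0,0,0,0.036,0,0,0,0,0,0,0.043,0,0,0,0,0,0,0.048,0,0,0,0,0,0,0.06,0,0,0,0,0,0,0.0876,0,0,0,0,0,0,0.0876]' | tail -5; python3 -c "
from h import *
st();strap()"
```

```text
clock: 14.48
tool_pos: [0.4995, -0.0028, 0.2588]
orientation: [-12.5, 89.9, -11.1]
force: [-0.9, 0.1, -0.4]
opening: 0.0725
t 14.47 pos [499.5  -2.8 258.8] grasp [499.6  -2.9  99.8] yaw_y 91.37 xaxis [ 1.e-03 -2.e-04 -1.e+00] j [  22.3   12.7  -32.2    0.   -45.1 -110.9] F [-0.9  0.1 -0.4] M [-0.02 -0.03  0.04] open 72.5
strap z0 0.07206 now 0.06756 n 371 box 0.05816 nan
```

```bash
python3 -m inch '[0,0,0,0,0,0,0.0876,0,0,0,0,0,0,0.0876,-0.01,0,0,0,0,0,0.0876,-0.02,0,0,0,0,0,0.0876,-0.04,0,0,0,0,0,0.0876,-0.04,0,0,0,0,0,0.0876,-0.04,0,0,0,0,0,0.0876,0,0,0,0,0,0,0.0876,0,0,0,0,0,0,0.0876]' | tail -5; python3 -c "
from h import *
o,M=st();s=ctrl.snapshot('wrist');save('w6.png',s);crop('w6c.png',s,180,340,130,250,5)
P=cloud(s,o);q=P[...,2];m=(q>.09)&(q<.13)&(np.hypot(P[...,0]-.4995,P[...,1]+.003)<.03);print('nut top',np.nanmedian(P[m],0),np.percentile(P[m][:,2],[25,50,75,95]))
strap();s=strap();save('s6.png',s);s=ctrl.snapshot('top');save('t6.png',s)
P=cloud(s);q=P[...,2];m=(q>.09)&(q<.13)&(np.hypot(P[...,0]-.4995,P[...,1]+.003)<.03);print('top',m.sum(),np.percentile(P[m][:,2],[50,75,95]) if m.sum() else '')"
```

```text
clock: 15.65
tool_pos: [0.4986, -0.0032, 0.4173]
orientation: [-2.4, 89.8, -1.0]
force: [-0.5, -0.8, -0.1]
opening: 0.0877
t 15.65 pos [498.6  -3.2 417.3] grasp [499.1  -3.2 258.3] yaw_y 91.39 xaxis [ 0.0028 -0.     -1.    ] j [ 2.230e+01  3.200e+00 -2.000e+01  1.000e-01 -6.670e+01 -1.109e+02] F [-0.5 -0.8 -0.1] M [-0.03 -0.03  0.01] open 87.7
nut top [ 0.49647885 -0.00259185  0.10732285] [0.10614573 0.10732285 0.10815716 0.11036401]
strap z0 0.07207 now 0.06754 n 372 box 0.05816 nan
strap z0 0.07207 now 0.06749 n 368 box 0.05816 nan
top 0
```

View pics/w6c.png

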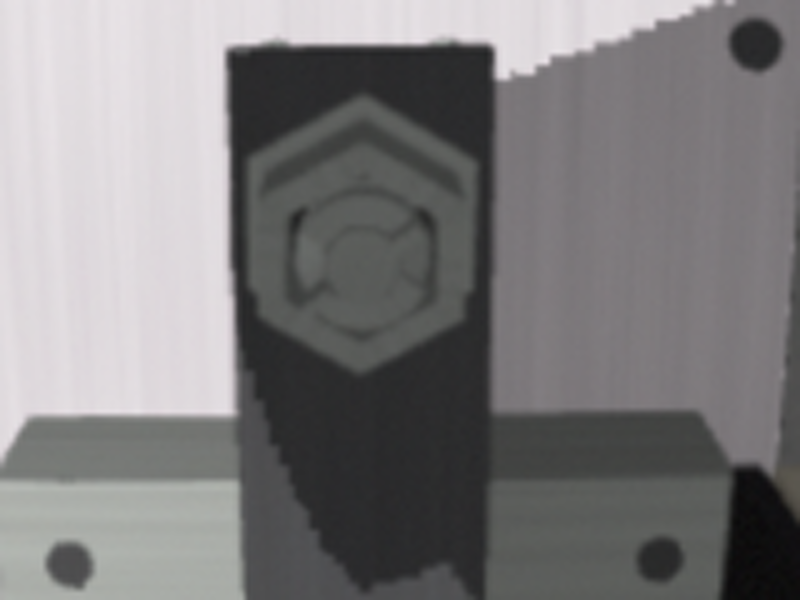

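View pics/s6.png

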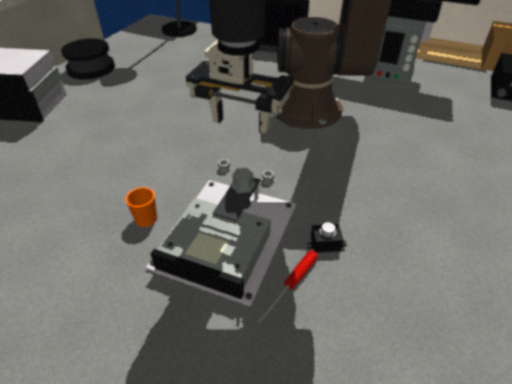

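The nut is free. Its top is at about 107.5 mm, so its underside is near 72 mm, and the strap still reads 4.5 mm down with nothing touching it. In the scene view the cup (142,207), selector (327,237), driver (288,285) and small nuts have not moved.

```bash
python3 -c "
from h import *
strap();print(ctrl.close_job())"
```

```text
strap z0 0.07206 now 0.0676 n 366 box 0.05816 nan
the job is handed in; nothing more can be done
None
```

The nut is run down, the strap is fully pressed onto the head unit, the gripper has let go, and the job is handed in at about 16 s of the 72 s allowed.

- **Finding the thread:** I gripped the nut on two flats and pressed lightly, with readings of at most about 14 N. I then turned it backward about 77°. The reaction went to zero there and the nut dropped about 9 mm until it rested again.
- **Running down:** I turned it forward about 236° in the same grip, stopping when the torque climbed from 0.24 to 0.49 N·m and the strap had stopped moving.
- **Last checks, after letting go:** The strap read 4.5 mm down and stayed there with nothing touching it. The nut's top measured about 107.5 mm by wrist depth, which puts its underside near 72 mm. The bystanders and the small look-alike nuts looked unmoved in the scene view.
- **What failed or disagreed:**
  - The two-view height of the nut's top at the start came out 3 mm below the depth reading (125.5 mm against 128.8 mm). I went by the depth, which matched the given 129 mm.
  - The final attempt to read the nut's height from the top camera gave no points; I did not look at that picture to see why.
  - The reference check on the head unit's height gave no number, so the strap reading rests on the scene depth alone.
  - The nut may have slipped up to about 1 mm in the jaws during the backward turn, with no effect on the result.

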